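Clip a sampling module onto the sloped dock rail

TASK

Mount the loose blue sampling module on the free length of the aluminium rail of the sloped dock, beside the white module: first hook its black lip under the upper (far) edge of the rail with the foot still raised, then tip the foot down until the orange clip snaps under the lower edge and the module sits flat on the rail. Let go of it, and leave the jar, the filter cartridge and the carton where they are.

Things in the scene. Friction and masses are not known exactly. Their poses are not given: they have to be found in the camera images.
- rail: Aluminium rail on the fixed sloped green dock. Origin: middle of its top face; x up the slope (away from robot, 25 deg above level), y along it, z out of the panel. Flange 70 mm wide (x -35 to 35), 4 mm thick (z -4 to 0), 300 mm long; each long edge overhangs 15 mm, with a 16 mm gap to the panel (340 x 200 mm). A fixed white module fills y = 90 to 140 mm, 36 mm high; the rest is free
- bay (a point): Middle of the free length of the rail, on its top face at y = -30 mm in the rail's frame; same axes. Anywhere along the rail will do that keeps the module's whole width on it
- module_center (a point): Centre of the loose module, a blue box 110 (x) x 52 (y) x 56 (z) mm, about 0.3 kg, standing on 13 mm legs. x points to its lip end; z out of its top (black display near the lip end, yellow pad near the clip end). Underside 28 mm below this point. Mounted, it lies at x = -12, z = 28 mm in the rail's frame, axes as the rail's
- module_lip (a point): Mid upper face of the toe of the rigid black lip, 43.5 mm along x and 36 mm below the module's centre; same axes. The lip's leg spans x = 47 to 53 mm from the centre; its 5 mm thick toe turns inwards to x = 40 mm, leaving an 8 mm high slot under the box for the rail's upper edge. Mounted: x = 31, z = -8 mm in the rail's frame
- module_pad (a point): Middle of the yellow pad (26 x 36 mm) on the module's top face, 42 mm from its centre towards the clip end. Pressing here towards the rail (a tool pointing straight down will do) with about 15 N (under 25 N) snaps the clip; the pad then stands 56 mm above the rail's top face
- clip_nose (a point): Tip of the orange clip under the module, 19 mm from its centre towards the clip end, 34 mm below it; same axes. Nose ramped beneath, reaching 13 mm below the box. The slot takes the rail's edge with the module level (25 deg from the rail); let go when hooked, it rests with the clip on the lower edge, about 8 deg from flat. Snapped, the tip lies 2 mm under the flange, 4 mm in from its edge
- clip (a joint): Slide of the spring clip, m: 0 at rest, up to 0.007 pushed outwards (away from the lip); spring 2.5 N at rest plus 1.3 N per mm. It deflects about 4 mm while passing the rail's edge and springs back to 0 when it has snapped in
- jar_spot (a point): Amber jar, 64 mm across, 90 mm high, centre half-way up; leave alone
- cartridge_spot (a point): Round white filter cartridge, 84 mm across, 44 mm high, centre half-way up; leave alone
- carton_spot (a point): Cardboard carton, 60 x 100 mm, 50 mm high, centre half-way up; leave alone

How it is judged:
On the way, in this order (a step that is already met when the one before it is completed fails the run):
1. the lip is hooked under the rail's upper edge while the foot is still raised (module tilted more than 5 degrees from the rail) (x of module_lip in the frame of rail between 0.02 and 0.036 m and z of module_lip in the frame of rail between -0.014 and -0.002 m and z of clip_nose in the frame of rail above 0 m and angle between the z axis of module_center and the z axis of rail, either way round above 0.087 rad), for 0.1 s.
2. the clip has snapped under the rail's lower edge (x of module_lip in the frame of rail between 0.024 and 0.036 m and z of module_lip in the frame of rail between -0.012 and -0.002 m and z of clip_nose in the frame of rail between -0.012 and -0.003 m and x of clip_nose in the frame of rail above -0.035 m and value of joint clip below 0.002 m and angle between the z axis of module_center and the z axis of rail, either way round below 0.06 rad), for 0.1 s.
At the end, for the whole second after the job is handed in: The module sits flat on the rail (within 3.4 degrees), its lip's toe under the rail's upper edge, its clip sprung back (within 2 mm) under the lower edge, its whole width on the rail (2 mm over the end at most), at rest and released (all of step 2 and y of module_center in the frame of rail between -0.126 and 0.126 m and linear speed of module below 0.02 m/s); the robot touches nothing.
It fails at once if the jar, the cartridge or the carton moved more than 30 mm (distance of any of jar_spot, cartridge_spot, carton_spot from where it was at the start of the episode above 0.03 m).
It also fails if it takes over 51 s, if anything falls off the work surface, if the arm or the gripper's body presses on something with over 40 N, if the wrist force passes 120 N, or if a joint passes its speed limit or range.

ROBOT

A 6-joint arm with a two-finger parallel gripper is mounted at the origin on the work surface. World frame = base frame: x ahead of the robot, y to its left, z up, the work surface at z = 0. Lengths are in m, angles in rad, forces in N, time in s.
With the tool pointing down it reaches from about 0.3 to 0.875 m from the base axis. Payload 4.2 kg.
Tool frame: the origin (TCP) lies at the very end of the fingers, on their centre line; the grasp point (between the pads) lies 19 mm behind it; x points along the fingers, z is the direction in which the jaws open and shut, and the axes are right-handed (so a half turn about x gives the same grasp; the last joint's range is limited). The gripper opens to 85 mm and grips with 20 to 120 N. Pads are 22 mm wide; open, the fingers measure 114 mm over their backs; the gripper's body (76 mm by 85 mm) begins 54 mm behind the grasp point. The pads swing forward as they close: fully open they stand 13 mm farther back than shut.
Start: joints at [-1.287, 0.32, 1.565, -0, 1.257, -0.02], TCP at [0.172, -0.549, 0.231] pointing down, gripper open.
Joint ranges: [-3.11, 3.11], [-0.84, 2.01], [0.21, 2.61], [-1.34, 4.49], [0.05, 2.63], [-2.56, 2.56]. Speed limits (rad/s): [2.57, 2.57, 3.14, 3.14, 3.14, 3.14].

INTERFACE

Orientations are given as a unit quaternion [x, y, z, w].
In Python, from plant import status, snapshot, get_calibration, workorder gives the robot as it stands.
- The arm moves only by the tool send_rows, never from a script. Its argument "increments" is a list of rows, each a list of 7 numbers: the shift along the tool's x, y, z in units of 30 cm (1.0 is 30 cm), then the turn, a rotation vector about the tool's x, y, z in units of 45 degrees (1.0 is 45 degrees), then the closure, from 0 (fully open) to 1 (shut). A call has 1 to 20 rows; each row shifts and turns the commanded pose from where the row before left it, along the tool's axes as they then stand; what a row does not reach is not made up. A row lasts 1/12 s, in which the tool goes at most 41.7 mm and 7.16 degrees, less where a joint would pass 70% of its speed; a pose out of reach is approached as far as the arm can. A call with a number of a shift or a turn outside -1 to 1 is refused whole. A call with a gripper value outside its range is refused whole. The fingers move at their own pace and stop on an object; "force" is the grip in N (left out, the last holds). Time passes only in rows, so rows that do not move let the fingers close. It gives the time, the measured TCP pose, the force and the opening at its end, in the units of the state.
- status.read_state(): the state, without advancing time (a new reading comes with each control period).
- snapshot(name): name is "scene" or "top" or "wrist"; returns (picture, depth): 480x640x3 uint8, blue, green, red; 480x640 float32, m along the optical axis (not along the pixel's ray), 0 where there is no reading.
- get_calibration(name): a dict with "camera_matrix" (3x3 intrinsics, pixels), "k1" (the pictures are not rectified: a ray, as slopes to the right and down, at radius r is drawn at 1 + k1 r^2 times it, then the intrinsics apply), "origin" and "attitude" of the camera in the world; the wrist camera has in their place "T_tool_cam" (4x4, takes a point from camera to tool coordinates, whose origin is the TCP and whose axes are the tool frame's). Camera axes: x right, y down, z forward; pixel columns grow to the right and rows downward; lengths in m; the calibration is good to about 2 mm. A picture is of the moment at which its call begins: read the wrist's pose just before it. get_calibration takes no time and is no camera call.
- workorder.job_done(): hands the job in, once; it reports no verdict.
The state is a dict: "time": time; "joint_pos": joint angles; "qvel": joint speeds; "joint_torque": joint torques, N m; "eef_pos": TCP position; "ee_rot": TCP orientation; "ft_force": force on the tool from outside, world axes, zero at the start; "ft_torque": the same for the moment, N m; "finger_gap": opening from 0.0 (shut) to 1.0 (fully open).
Only numpy, scipy, OpenCV 4.12 (cv2) and the standard library are available. Lean on these libraries where they do the work, as an engineer would, in place of code of your own. Each camera call takes 0.05 s, during which the arm holds its last target.

## Working session

There is one attempt and no reset: what is moved stays moved. The work goes in short steps, Python scripts to look and compute and a tool call to move; the robot and the scene stay as the last step left them, time stands still between calls to the robot, and variables do not carry over. Pictures are saved under pics/ and viewed, and the job is handed in when it is done.

Besides the shell and the picture viewer there is one more tool, called after "Request:" as name(argument=value, ...), one argument or row to a line, values as JSON. send_rows: Moves the arm, as the interface text tells. Its arguments: {"type":"object","properties":{"increments":{"type":"array","items":{"type":"array","items":{"type":"number","minimum":-1,"maximum":1}}},"force":{"type":"number"}},"required":["increments"]}

```bash
ls; mkdir -p pics; python3 - <<'E'
from plant import status, snapshot, get_calibration, workorder
import cv2,numpy as np
print(status.read_state())
for n in ("scene","top","wrist"):
    p,d=snapshot(n); cv2.imwrite(f"pics/{n}0.png",p); np.savez(f"{n}0.npz",p=p,d=d)
    print(n,get_calibration(n))
E
```

```text
pics
{'time': 0.0, 'joint_pos': array([-1.28702807e+00,  3.20276060e-01,  1.56568231e+00,  2.34746445e-05,
        1.25739803e+00, -1.99782399e-02]), 'qvel': array([ 0.00223769, -0.00036332, -0.00078706,  0.00076771,  0.00013743,
        0.00015487]), 'joint_torque': array([ 2.85469614e-03, -4.15510154e+01, -2.34160316e+01,  2.60382567e-04,
        8.31269572e-03, -1.50798115e-05]), 'eef_pos': array([ 0.17186579, -0.54821035,  0.23049009]), 'ee_rot': array([ 0.41898695,  0.5703783 , -0.41821618,  0.56939771]), 'ft_force': array([ 0.77261563, -0.80710699, -0.1747223 ]), 'ft_torque': array([ 0.02904246, -0.01611999, -0.03368879]), 'finger_gap': 0.9989433586303839}
scene {'camera_matrix': array([[488.03608506,   0.        , 322.02792167],
       [  0.        , 488.03608506, 237.85506041],
       [  0.        ,   0.        ,   1.        ]]), 'k1': -0.1352882751791472, 'origin': array([ 1.09812017, -0.1549155 ,  0.57301693]), 'attitude': array([ 0.7571151 ,  0.52853896, -0.22838847, -0.30864543])}
top {'camera_matrix': array([[566.17443317,   0.        , 323.71920175],
       [  0.        , 566.17443317, 243.70397305],
       [  0.        ,   0.        ,   1.        ]]), 'k1': 0.007351139594633456, 'origin': array([0.48640289, 0.0154418 , 0.9669999 ]), 'attitude': array([ 0.7105204 , -0.69940893,  0.05328863, -0.0561091 ])}
wrist {'camera_matrix': array([[389.11448074,   0.        , 312.57288032],
       [  0.        , 389.11448074, 239.11737038],
       [  0.        ,   0.        ,   1.        ]]), 'k1': -0.06024463425400716, 'T_tool_cam': array([[-1.14662576e-03, -3.11614243e-01,  9.50208003e-01,
        -1.43279949e-01],
       [ 1.06854348e-04, -9.50208660e-01, -3.11614330e-01,
         8.04528767e-02],
       [ 9.99999337e-01, -2.55771161e-04,  1.12283107e-03,
        -2.86701606e-04],
       [ 0.00000000e+00,  0.00000000e+00,  0.00000000e+00,
         1.00000000e+00]])}
```

View pics/scene0.png

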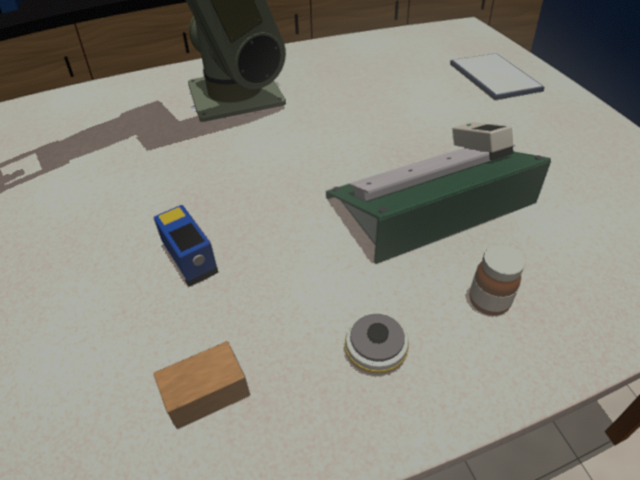

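View pics/top0.png

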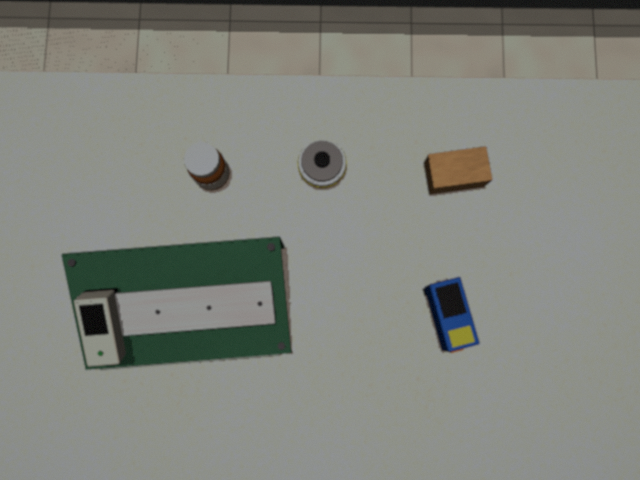

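View pics/wrist0.png

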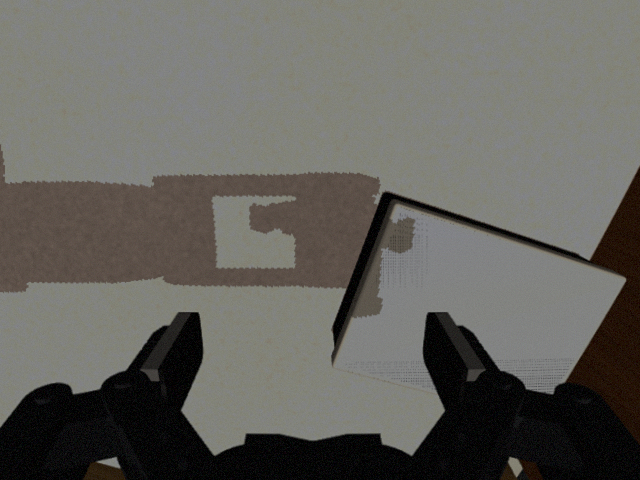

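The module stands at about (452,314) in the top view with its lip end up (away from the robot). The dock is centred at about (185,305), with the rail's free end at right, (272,305). Next I'll measure both.

```bash
cat > h.py <<'E'
import numpy as np,cv2
from scipy.spatial.transform import Rotation as R
from plant import status, snapshot, get_calibration, workorder
def cam(name,T=None):
    c=get_calibration(name)
    if name=="wrist":
        M=T@c["T_tool_cam"]
    else:
        M=np.eye(4);M[:3,:3]=R.from_quat(c["attitude"]).as_matrix();M[:3,3]=c["origin"]
    return c["camera_matrix"],np.array([c["k1"],0,0,0.]),M
def tool():
    s=status.read_state();T=np.eye(4);T[:3,:3]=R.from_quat(s["ee_rot"]).as_matrix();T[:3,3]=s["eef_pos"];return T,s
def rays(px,C):
    K,D,M=C
    u=cv2.undistortPoints(np.asarray(px,float).reshape(-1,1,2),K,D).reshape(-1,2)
    return M[:3,3],np.c_[u,np.ones(len(u))]@M[:3,:3].T
def onz(px,C,z):
    o,d=rays(px,C);return o+d*((z-o[2])/d[:,2])[:,None]
def onplane(px,C,p,n):
    o,d=rays(px,C);return o+d*(((p-o)@n)/(d@n))[:,None]
def depthpts(mask,dep,C):
    v,u=np.nonzero(mask&(dep>0))
    o,d=rays(np.c_[u,v],C);return o+d*dep[v,u][:,None],np.c_[u,v]
def proj(P,C):
    K,D,M=C;Mi=np.linalg.inv(M)
    p,_=cv2.projectPoints(np.asarray(P,float).reshape(-1,3),cv2.Rodrigues(Mi[:3,:3])[0],Mi[:3,3],K,D);return p.reshape(-1,2)
E
python3 - <<'E'
from h import *
for n in("top","scene"):
    f=np.load(n+"0.npz");p,d=f["p"],f["d"];C=cam(n);hsv=cv2.cvtColor(p,cv2.COLOR_BGR2HSV)
    masks={"blue":((hsv[...,0]>105)&(hsv[...,0]<130)&(hsv[...,1]>150)&(hsv[...,2]>60)),"yellow":((hsv[...,0]>20)&(hsv[...,0]<35)&(hsv[...,1]>170)),
     "green":((hsv[...,0]>60)&(hsv[...,0]<90)&(hsv[...,1]>100))}
    for k,m in masks.items():
        m=cv2.morphologyEx(m.astype(np.uint8),cv2.MORPH_OPEN,np.ones((2,2)))
        num,l,st,ce=cv2.connectedComponentsWithStats(m);i=1+np.argmax(st[1:,4]);mm=l==i
        P,_=depthpts(mm,d,C);print(n,k,st[i],ce[i],"z pct",np.percentile(P[:,2],[5,50,95]).round(4),"mean",P.mean(0).round(4))
        if n=="top" and k!="green":
            c=cv2.findContours(mm.astype(np.uint8),0,2)[0][0];r=cv2.minAreaRect(c);print(r,onz(cv2.boxPoints(r),C,.069).round(4).tolist())
        if k=="yellow":print(onz([ce[i]],C,.069))
    if n=="top":
        # rail: polygon
        g=hsv
        roi=np.zeros(p.shape[:2],bool);roi[282:338,118:276]=1
        m=roi&(hsv[...,1]<60)&(hsv[...,2]>100)
        m=cv2.morphologyEx(m.astype(np.uint8),cv2.MORPH_OPEN,np.ones((3,3)))
        num,l,st,ce=cv2.connectedComponentsWithStats(m);i=1+np.argmax(st[1:,4]);mm=cv2.erode((l==i).astype(np.uint8),np.ones((5,5)))>0
        P,_=depthpts(mm,d,C);c=P.mean(0);U,S,V=np.linalg.svd(P-c,full_matrices=False);print("rail",len(P),c,V,S/np.sqrt(len(P)))
        c=cv2.findContours((l==i).astype(np.uint8),0,2)[0][0];print(cv2.approxPolyDP(c,4,True).reshape(-1,2).tolist())
for n,x0,y0,w,h in(("top",40,230,280,160),("top",400,260,100,110),("scene",310,110,250,160),("scene",130,190,110,110)):
    p=np.load(n+"0.npz")["p"][y0:y0+h,x0:x0+w];cv2.imwrite(f"pics/c_{n}_{x0}.png",cv2.resize(p,None,fx=540/h*1.0 if w<h*1.4 else 780/w,fy=540/h if w<h*1.4 else 780/w,interpolation=cv2.INTER_CUBIC)[:600])
E
```

```text
top blue [431 279  45  73 907] [451.54575524 312.65490628] z pct [0.066  0.0687 0.0715] mean [ 0.5201 -0.1827  0.0687]
((454.20758056640625, 314.72637939453125), (67.99346923828125, 31.592926025390625), 74.05460357666016) [[0.5607, -0.1489, 0.069], [0.5753, -0.1973, 0.069], [0.4734, -0.2242, 0.069], [0.4593, -0.1766, 0.069]]
top yellow [453 329  20  17 188] [462.92021277 337.03723404] z pct [0.0669 0.0694 0.0716] mean [ 0.4824 -0.1997  0.0693]
((462.2353515625, 336.9411926269531), (13.096923828125, 17.947635650634766), 75.96376037597656) [[0.4886, -0.1827, 0.069], [0.4958, -0.2101, 0.069], [0.4763, -0.2146, 0.069], [0.4691, -0.1873, 0.069]]
[[ 0.48231706 -0.19974306  0.069     ]]
top green [   65   240   226   127 13148] [189.58449954 294.53369334] z pct [0.019  0.0764 0.0959] mean [0.5409 0.2318 0.0638]
rail 5457 [0.52044512 0.21923742 0.07580405] [[-9.59649223e-02  9.95384276e-01 -9.35975329e-04]
 [-9.00750873e-01 -8.72414125e-02 -4.25484195e-01]
 [-4.23601933e-01 -3.99884771e-02  9.04965372e-01]] [0.06690106 0.01874128 0.00143724]
[[270, 283], [119, 293], [123, 333], [272, 323]]
scene blue [156 214  54  45 636] [180.7672956 235.3836478] z pct [0.0654 0.0683 0.0701] mean [ 0.5357 -0.1902  0.0681]
scene yellow [162 210  22  15 175] [172.24       216.58285714] z pct [0.0673 0.0687 0.07  ] mean [ 0.4893 -0.1971  0.0687]
[[ 0.48972052 -0.19703592  0.069     ]]Traceback (most recent call last):
  File "<stdin>", line 8, in <module>
    return _wrapfunc(a, 'argmax', axis=axis, out=out, **kwds)
    return bound(*args, **kwds)
ValueError: attempt to get argmax of an empty sequence
```

```bash
python3 - <<'E'
from h import *
T,s=tool();print(T.round(3))
def yaw(d):return np.degrees(np.arctan2(d[1],d[0]))
print("tool z yaw",yaw(T[:3,2]),"tool y yaw",yaw(T[:3,1]))
E
```

```text
[[-0.     0.954  0.299  0.172]
 [ 0.001  0.299 -0.954 -0.548]
 [-1.    -0.    -0.001  0.231]
 [ 0.     0.     0.     1.   ]]
tool z yaw -72.59379217687085 tool y yaw 17.406207834527905
```

Request:
send_rows(
  increments=[
    [0,0.105,-0.057,0,0,0,0],
    [0,0.105,-0.057,0,0,0,0],
    [0,0.105,-0.057,0,0,0,0],
    [0,0.105,-0.057,0,0,0,0],
    [0,0.105,-0.057,0,0,0,0],
    [0,0.105,-0.057,0,0,0,0],
    [0,0.105,-0.057,0,0,0,0],
    [0,0.105,-0.057,0,0,0,0],
    [0,0.105,-0.057,0,0,0,0],
    [0,0.105,-0.057,0,0,0,0],
    [0,0.105,-0.057,0,0,0,0],
    [0,0.105,-0.057,0,0,0,0],
    [0,0.105,-0.057,0,0,0,0],
    [0,0.105,-0.057,0,0,0,0],
    [0.03,0,0,0.053,0,0,0],
    [0,0,0,0,0,0,0],
    [0,0,0,0,0,0,0],
  ],
)

```text
time: 1.57
eef_pos: [0.5206, -0.188, 0.2216]
ee_rot: [0.429, 0.562, -0.43, 0.561]
ft_force: [-0.8, 0.0, -0.6]
finger_gap: 1.003
```

```bash
python3 - <<'E'
from h import *
T,s=tool();p,d=snapshot("wrist");cv2.imwrite("pics/w1.png",p);np.savez("w1.npz",p=p,d=d,T=T)
print(s["time"],T.round(3).tolist(),s["qvel"].round(3),s["joint_pos"].round(2))
C=cam("wrist",T);hsv=cv2.cvtColor(p,cv2.COLOR_BGR2HSV)
for k,m in {"blue":((hsv[...,0]>105)&(hsv[...,0]<130)&(hsv[...,1]>150)&(hsv[...,2]>60)),"yellow":((hsv[...,0]>20)&(hsv[...,0]<35)&(hsv[...,1]>170))}.items():
    num,l,st,ce=cv2.connectedComponentsWithStats(m.astype(np.uint8));i=1+np.argmax(st[1:,4]);mm=l==i
    P,_=depthpts(mm,d,C);print(k,st[i],ce[i],np.percentile(P[:,2],[5,50,95]).round(4),P.mean(0).round(4),onz([ce[i]],C,.069))
    c=max(cv2.findContours(mm.astype(np.uint8),0,2)[0],key=cv2.contourArea);r=cv2.minAreaRect(c);b=onz(cv2.boxPoints(r),C,.069);print(r,b.round(4).tolist(),b.mean(0))
E
```

```text
1.5667 [[-0.002, 0.965, 0.261, 0.521], [0.0, 0.261, -0.965, -0.188], [-1.0, -0.002, -0.001, 0.222], [0.0, 0.0, 0.0, 1.0]] [-0.026 -0.016 -0.007  0.001  0.001 -0.001] [-0.37  0.29  1.63 -0.    1.22  0.94]
blue [ 277  149   68  133 3609] [310.51925741 212.7550568 ] [0.0683 0.0696 0.0707] [ 0.524  -0.1853  0.0696] [[ 0.5248595  -0.18511856  0.069     ]]
((310.5, 215.0), (132.0, 67.0), 90.0) [[0.5657, -0.1483, 0.069], [0.5787, -0.1965, 0.069], [0.4757, -0.2271, 0.069], [0.4612, -0.1734, 0.069]] [ 0.52035385 -0.18630822  0.069     ]
yellow [ 289  248   45   29 1258] [310.86009539 261.90937997] [0.0692 0.0703 0.0714] [ 0.4855 -0.196   0.0703] [[ 0.48501959 -0.19610423  0.069     ]]
((311.0, 262.0), (28.0, 44.0), 90.0) [[0.4921, -0.176, 0.069], [0.5013, -0.2102, 0.069], [0.4777, -0.217, 0.069], [0.4682, -0.1819, 0.069]] [ 0.48482032 -0.19627542  0.069     ]
```

View pics/w1.png

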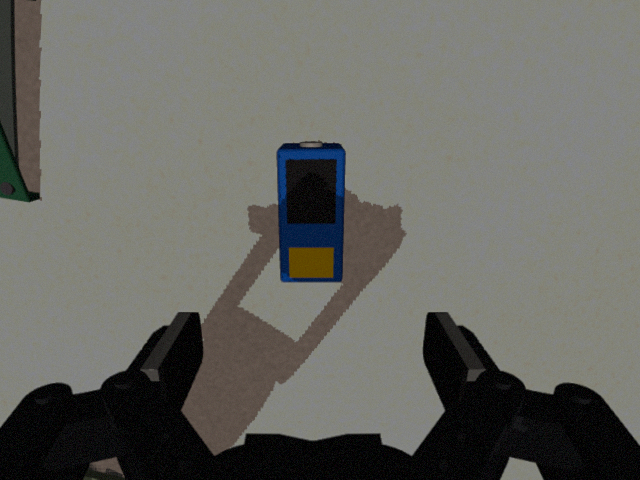

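The module is centred at column 311, with its pad at (311,262) and the lip end at the top, row ~150. The tool's yaw matches. I'll zoom in on the end edges.

```bash
python3 - <<'E'
from h import *
f=np.load("w1.npz");p,T=f["p"],f["T"];C=cam("wrist",T)
cv2.imwrite("pics/w1c.png",cv2.resize(p[135:290,265:355],None,fx=3.8,fy=3.8,interpolation=cv2.INTER_NEAREST))
Ti=np.linalg.inv(T)
for r in (143,149,150,153,156,160,247.5,276.5,279,281.5):
    q=onz([[311,r]],C,.069)[0];print(r,q.round(4),(Ti[:3,:3]@q+Ti[:3,3]).round(4))
E
```

```text
143 [ 0.5765 -0.1716  0.069 ] [ 0.1524  0.0586 -0.0011]
149 [ 0.5723 -0.1727  0.069 ] [ 0.1524  0.0542 -0.0011]
150 [ 0.5716 -0.1729  0.069 ] [ 0.1524  0.0535 -0.0011]
153 [ 0.5695 -0.1735  0.069 ] [ 0.1525  0.0512 -0.0011]
156 [ 0.5673 -0.1741  0.069 ] [ 0.1525  0.049  -0.0011]
160 [ 0.5644 -0.1749  0.069 ] [ 0.1525  0.0461 -0.0011]
247.5 [ 0.4971 -0.193   0.069 ] [ 0.1526 -0.0237 -0.0012]
276.5 [ 0.4725 -0.1996  0.069 ] [ 0.1527 -0.0491 -0.0013]
279 [ 0.4704 -0.2002  0.069 ] [ 0.1527 -0.0514 -0.0013]
281.5 [ 0.4682 -0.2008  0.069 ] [ 0.1527 -0.0537 -0.0013]
```

View pics/w1c.png

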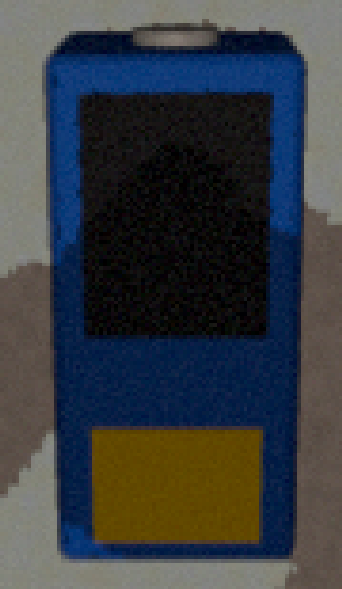

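Request:
send_rows(
  increments=[
    [0.08,0,-0.004,0,0,0,0],
    [0.1,0,0,0,0,0,0],
    [0.1,0,0,0,0,0,0],
    [0.1,0,0,0,0,0,0],
    [0.1,0,0,0,0,0,0],
    [0.08,0,0,0,0,0,0],
    [0.05,0,0,0,0,0,0],
    [0.025,0,0,0,0,0,0],
    [0,0,0,0,0,0,0],
    [0,0,0,0,0,0,1],
    [0,0,0,0,0,0,1],
    [0,0,0,0,0,0,1],
    [0,0,0,0,0,0,1],
    [0,0,0,0,0,0,1],
    [0,0,0,0,0,0,1],
    [0,0,0,0,0,0,1],
    [0,0,0,0,0,0,1],
  ],
  force=60,
)

```text
time: 3.03
eef_pos: [0.5216, -0.1876, 0.0335]
ee_rot: [0.43, 0.56, -0.43, 0.562]
ft_force: [-1.3, -0.9, 6.1]
finger_gap: 0.601
```

Request:
send_rows(
  increments=[
    [-0.04,0,0,0,0,0,1],
    [-0.08,0,0,0,0,0,1],
    [-0.1,0,0,0,0,0,1],
    [-0.1,0,0,0,0,0,1],
    [-0.1,0,0,0,0,0,1],
    [-0.1,0,0,0,0,0,1],
    [-0.1,0,0,0,0,0,1],
    [-0.08,0,0,0,0,0,1],
    [-0.04,0,0,0,0,0,1],
    [0,0,0,0,0,0,1],
    [0,0,0,0,0,0,1],
  ],
)

```text
time: 3.95
eef_pos: [0.5205, -0.187, 0.2537]
ee_rot: [0.43, 0.561, -0.43, 0.561]
ft_force: [-0.0, 0.3, -4.6]
finger_gap: 0.6
```

```bash
python3 - <<'E'
from h import *
T,s=tool();print(s["time"],s["eef_pos"],s["finger_gap"],s["ft_force"].round(1))
for n in("wrist","scene"):
    T,s=tool();p,d=snapshot(n);cv2.imwrite(f"pics/{n}2.png",p);np.savez(n+"2.npz",p=p,d=d,T=T)
C=cam("top");pc=np.array([0.52044512,0.21923742,0.07580405]);n=np.array([-.4236,-.04,.905])
print(onplane([[270,283],[272,323],[119,293],[123,333],[271,303]],C,pc,n))
E
```

```text
3.95 [ 0.5205459  -0.18696919  0.25369898] 0.5995033006549406 [-0.   0.3 -4.6]
[[0.56036029 0.10245194 0.08932521]
 [0.49934975 0.10016859 0.06066731]
 [0.54116292 0.33519799 0.09062668]
 [0.48006322 0.33476612 0.06200888]
 [0.53017696 0.10132312 0.07514751]]
```

View pics/wrist2.png

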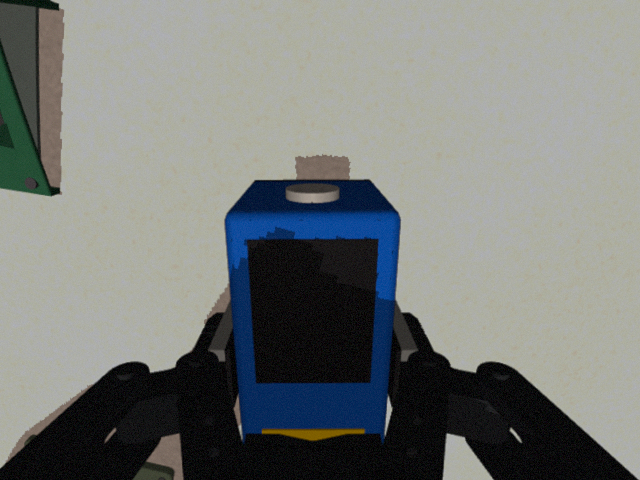

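View pics/scene2.png

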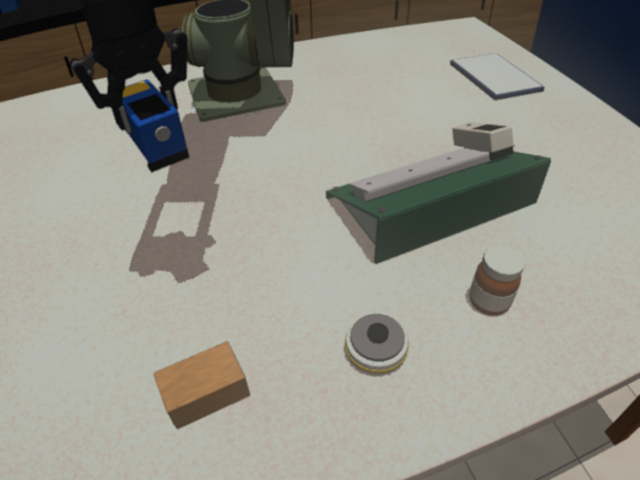

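Request:
send_rows(
  increments=[
    [0,0,0,0.111,0,0,1],
    [0,0,0,0.111,0,0,1],
    [-0.007,-0.013,-0.06,0,0,0,1],
    [-0.007,-0.013,-0.11,0,0,0,1],
    [-0.007,-0.013,-0.11,0,0,0,1],
    [-0.007,-0.013,-0.11,0,0,0,1],
    [-0.007,-0.013,-0.11,0,0,0,1],
    [-0.007,-0.013,-0.11,0,0,0,1],
    [-0.007,-0.013,-0.11,0,0,0,1],
    [-0.007,-0.013,-0.11,0,0,0,1],
    [-0.007,-0.013,-0.11,0,0,0,1],
    [-0.007,-0.013,-0.11,0,0,0,1],
    [-0.007,-0.013,-0.11,0,0,0,1],
    [-0.007,-0.013,-0.11,0,0,0,1],
    [-0.007,-0.013,-0.05,0,0,0,1],
    [0,0,0,0,0,0,1],
    [0,0,0,0,0,0,1],
    [0,0,0,0,0,0,1],
  ],
)

```text
time: 5.55
eef_pos: [0.4353, 0.2022, 0.2799]
ee_rot: [0.477, 0.522, -0.479, 0.521]
ft_force: [-1.0, 0.1, -3.0]
finger_gap: 0.604
```

```bash
python3 - <<'E'
from h import *
T,s=tool();print(s["time"],T.round(3).tolist(),s["finger_gap"],s["qvel"].round(3))
p,d=snapshot("wrist");cv2.imwrite("pics/w3.png",p);np.savez("w3.npz",p=p,d=d,T=T)
# box in tool frame from wrist2
f=np.load("wrist2.npz");C=cam("wrist",np.eye(4))
for nm,reg in (("disp/top",np.s_[245:375,255:365]),("front",np.s_[195:208,255:285])):
    m=np.zeros((480,640),bool);m[reg]=1;P,_=depthpts(m,f["d"],C);c=P.mean(0);V=np.linalg.svd(P-c,full_matrices=False)[2];print(nm,c.round(4),V[2].round(4))
E
```

```text
5.55 [[-0.002, 0.996, 0.088, 0.435], [-0.002, 0.088, -0.996, 0.202], [-1.0, -0.002, 0.002, 0.28], [0.0, 0.0, 0.0, 1.0]] 0.6037751674903769 [-0.018 -0.004 -0.003  0.003  0.     0.   ]
disp/top [-0.0367  0.0222 -0.0012] [ 1.      0.002  -0.0012]
front [-0.0211  0.0532 -0.014 ] [0.0037 1.     0.001 ]
```

View pics/w3.png

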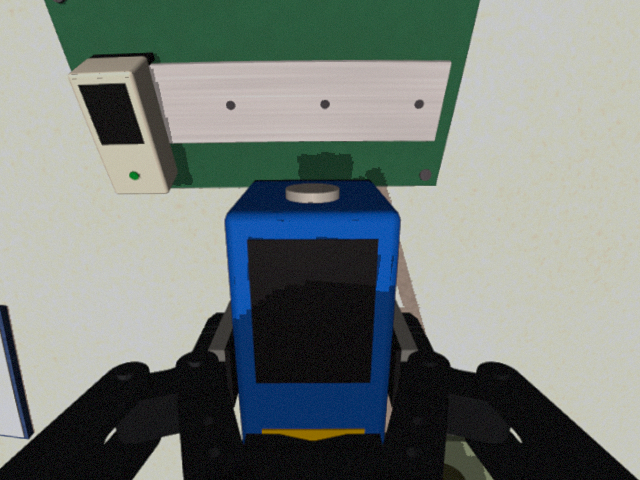

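```bash
cat > rail.py <<'E'
from h import *
def rail(p,d,T,roi,white=None):
    C=cam("wrist",T);hsv=cv2.cvtColor(p,cv2.COLOR_BGR2HSV)
    m=np.zeros(p.shape[:2],np.uint8);y0,y1,x0,x1=roi
    m[y0:y1,x0:x1]=(hsv[y0:y1,x0:x1,1]<80)&(hsv[y0:y1,x0:x1,2]>70)
    l,st=cv2.connectedComponentsWithStats(m)[1:3];i=1+np.argmax(st[1:,4]);m=(l==i).astype(np.uint8)
    e=cv2.erode(m,np.ones((7,7)))>0
    P,_=depthpts(e,d,C)
    c=P.mean(0);n=np.linalg.svd(P-c,full_matrices=False)[2][2];n*=np.sign(n[2])
    r=np.abs((P-c)@n);P=P[r<.003];c=P.mean(0);n=np.linalg.svd(P-c,full_matrices=False)[2][2];n*=np.sign(n[2])
    print("plane",c.round(4),n.round(4),"slope",np.degrees(np.arccos(n[2])).round(2),len(P))
    return m,C,c,n
E
python3 - <<'E'
from rail import *
f=np.load("w3.npz");p,d,T=f["p"],f["d"],f["T"]
m,C,c,n=rail(p,d,T,(50,150,180,460))
up=[];lo=[]
for u in range(190,430,4):
    r=np.nonzero(m[:,u])[0]
    if len(r)>60:up.append((u,r.min()-.5));lo.append((u,r.max()+.5))
rt=[]
for v in range(70,135,3):
    q=np.nonzero(m[v])[0];rt.append((q.max()+.5,v))
U=onplane(up,C,c,n);L=onplane(lo,C,c,n);E=onplane(rt,C,c,n)
def fit(P):
    a=cv2.fitLine(P.astype(np.float32),cv2.DIST_HUBER,0,.01,.01).ravel();return a[3:],a[:3]
for k,P in(("U",U),("L",L),("E",E)):
    print(k,*[q.round(4) for q in fit(P)],len(P))
(u0,ud),(l0,ld),(e0,ed)=fit(U),fit(L),fit(E)
yd=ud*np.sign(ud[1])+ld*np.sign(ld[1]);yd/=np.linalg.norm(yd)
yd-=n*(yd@n);yd/=np.linalg.norm(yd);xd=np.cross(yd,n)
print("width",(u0-l0)@xd,"yaw",np.degrees(np.arctan2(-yd[0],yd[1])),"tilt y",np.degrees(np.arcsin(yd[2])))
mid=((u0+l0)@xd)/2
O=c+xd*(mid-c@xd)+yd*((e0@yd+.150)-c@yd)
print("O",O.round(4),"x",xd.round(4),"y",yd.round(4),"n",n.round(4))
np.savez("railframe.npz",O=O,xd=xd,yd=yd,n=n)
print("bay",O-.03*yd)
E
```

```text
plane [0.5241 0.2112 0.0779] [-0.423  -0.0395  0.9052] slope 25.14 18966
U [0.5539 0.2242 0.0924] [-9.340e-02  9.956e-01 -2.000e-04] 60
L [0.4889 0.2132 0.0615] [-9.310e-02  9.957e-01 -1.000e-04] 60
E [0.5364 0.0995 0.0787] [0.9012 0.0851 0.4249] 22
width 0.07260172153659959 yaw 5.3507786 tilt y -0.00738228
O [0.5186 0.2485 0.0769] x [0.9013 0.0845 0.4249] y [-9.330e-02  9.956e-01 -1.000e-04] n [-0.423  -0.0395  0.9052]
bay [0.52140541 0.2186675  0.07695354]
```

Request:
send_rows(
  increments=[
    [0,0,0,-0.007,0,0.1,1],
    [0,0,0,0,0,0.1,1],
    [0,0,0,0,0,0,1],
    [0,0,0,0,0,0,1],
  ],
)

```text
time: 5.93
eef_pos: [0.4349, 0.2019, 0.281]
ee_rot: [0.515, 0.484, -0.435, 0.558]
ft_force: [0.2, 0.6, -3.7]
finger_gap: 0.597
```

```bash
cat > plan.py <<'E'
from h import *
f=np.load("railframe.npz");RR=np.eye(4);RR[:3,:3]=np.c_[f["xd"],f["yd"],f["n"]];RR[:3,3]=f["O"]-.0005*f["xd"]
CM=np.array([-.0087,-.0018,-.0012])
TM=np.eye(4);TM[:3,:3]=np.array([[0,0,-1],[1,0,0],[0,-1,0]]);TM[:3,3]=CM  # module->tool cols: x=tool y,y=-tool z,z=-tool x
def mod(T):
    return np.linalg.inv(RR)@T@TM
def report(T,cm=None):
    M=mod(T);th=np.degrees(np.arctan2(-M[2,0],M[0,0]))
    pt=lambda a:(M[:3,:3]@np.array(a)+M[:3,3])*1e3
    print("centre",(M[:3,3]*1e3).round(1),"tilt",th.round(2),"yawerr",np.degrees(M[1,0]).round(2),"roll",np.degrees(M[2,1]).round(2),"lip",pt([.0435,0,-.036]).round(1),"toe tip",pt([.040,0,-.036]).round(1),"clip",pt([-.019,0,-.034]).round(1))
    return M
def shift(T,target):
    """rail-frame mm target centre -> tool units"""
    M=mod(T);dw=RR[:3,:3]@(np.array(target)/1e3-M[:3,3]);print("mm->",target,"tool units",(T[:3,:3].T@dw/.3).round(3))
E
python3 - <<'E'
from plan import *
T,s=tool();print(s["time"],s["eef_pos"].round(4),s["joint_pos"].round(2),s["ft_force"].round(1));report(T)
shift(T,[15,-30,80]);shift(T,[15,-30,40.4]);shift(T,[.4,-30,40.4])
E
```

```text
5.9333 [0.4349 0.2019 0.281 ] [ 0.45  0.06  1.78 -0.06  1.16  1.94] [ 0.2  0.6 -3.7]
centre [  8.5 -37.5 230.8] tilt 16.25 yawerr -0.05 roll -0.05 lip [ 40.2 -37.5 184.1] toe tip [ 36.8 -37.5 185.1] clip [-19.2 -37.5 203.5]
mm-> [15, -30, 80] tool units [ 0.477  0.161 -0.025]
mm-> [15, -30, 40.4] tool units [ 0.603  0.198 -0.025]
mm-> [0.4, -30, 40.4] tool units [ 0.617  0.152 -0.025]
```

Request:
send_rows(
  increments=[
    [0.04,0.013,-0.005,0,0,0,1],
    [0.08,0.027,-0.005,0,0,0,1],
    [0.08,0.027,-0.005,0,0,0,1],
    [0.08,0.027,-0.005,0,0,0,1],
    [0.08,0.027,-0.005,0,0,0,1],
    [0.08,0.027,0,0,0,0,1],
    [0.037,0.013,0,0,0,0,1],
    [0,0,0,0,0,0,1],
    [0,0,0,0,0,0,1],
  ],
)

```text
time: 6.68
eef_pos: [0.5052, 0.2165, 0.147]
ee_rot: [0.515, 0.484, -0.435, 0.558]
ft_force: [0.3, -0.2, -3.4]
finger_gap: 0.597
```

```bash
python3 - <<'E'
from plan import *
T,s=tool();print(s["time"],s["eef_pos"].round(4),s["qvel"].round(3),s["ft_force"].round(1));report(T)
shift(T,[15,-30,40.4]);shift(T,[.4,-30,40.4])
p,d=snapshot("wrist");cv2.imwrite("pics/w4.png",p);np.savez("w4.npz",p=p,d=d,T=T)
p,d=snapshot("scene");cv2.imwrite("pics/s4.png",cv2.resize(p[60:270,290:570],None,fx=2.8,fy=2.8,interpolation=cv2.INTER_CUBIC));np.savez("s4.npz",p=p,d=d,T=T)
E
```

```text
6.6833 [0.5052 0.2165 0.147 ] [ 0.008 -0.038 -0.012  0.    -0.006  0.003] [ 0.3 -0.2 -3.4]
centre [ 16.2 -29.5  79.2] tilt 16.24 yawerr -0.06 roll -0.06 lip [ 47.9 -29.5  32.5] toe tip [ 44.5 -29.5  33.5] clip [-11.6 -29.5  51.9]
mm-> [15, -30, 40.4] tool units [0.125 0.032 0.002]
mm-> [0.4, -30, 40.4] tool units [ 0.139 -0.014  0.002]
```

View pics/w4.png

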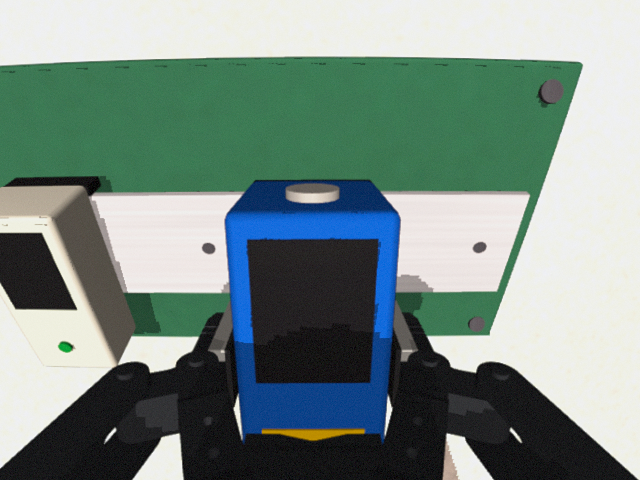

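View pics/s4.png

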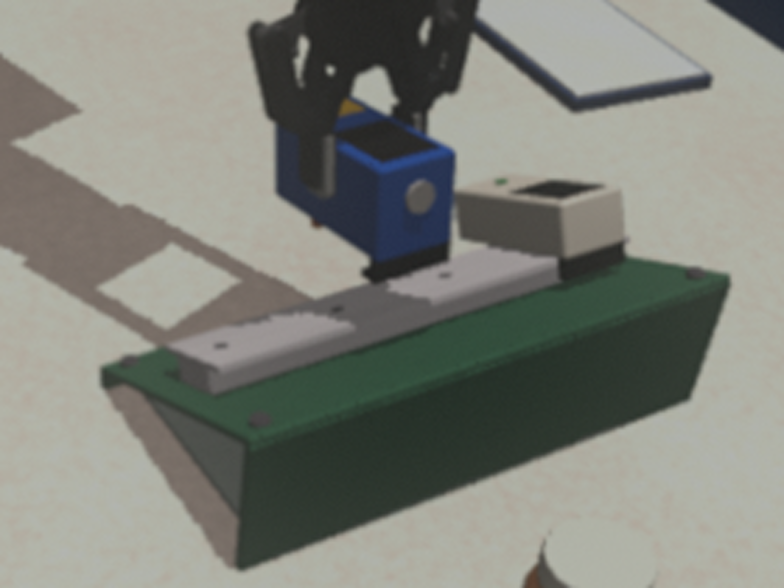

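The module hangs above the free rail with its lip beyond the upper edge (wrist row ~191). I'll re-measure the rail from this nearer view.

```bash
python3 - <<'E'
from rail import *
from plan import RR
f=np.load("w4.npz");p,d,T=f["p"],f["d"],f["T"]
for roi,us in (((185,300,120,226),range(135,225,4)),((185,300,402,540),range(440,490,4))):
    m,C,c,n=rail(p,d,T,roi)
    up=[];lo=[]
    for u in us:
        r=np.nonzero(m[:,u])[0];up.append((u,r.min()-.5));lo.append((u,r.max()+.5))
    Ri=np.linalg.inv(RR)
    O=RR[:3,3];nn=RR[:3,2]
    f2=lambda P:(P@Ri[:3,:3].T+Ri[:3,3])*1e3
    for q in(up,lo):
        X=f2(onplane(q,C,c,n));print(np.median(X,0).round(2),X[[0,-1]].round(1).tolist())
E
```

```text
plane [0.516 0.3   0.078] [-0.4238 -0.0379  0.905 ] slope 25.18 9530
[37.19 40.97  0.09] [[37.2, 65.1, 0.0], [37.5, 17.1, 0.1]]
[-3.621e+01  5.537e+01  1.000e-02] [[-36.6, 84.4, -0.0], [-36.2, 26.8, 0.1]]
plane [0.5335 0.1341 0.0789] [-0.424  -0.0408  0.9048] slope 25.21 10066
[ 3.7520e+01 -1.1198e+02  7.0000e-02] [[37.5, -98.9, 0.1], [37.6, -125.2, 0.1]]
[-3.5300e+01 -1.2815e+02 -3.0000e-02] [[-35.8, -112.6, -0.0], [-35.3, -144.1, -0.1]]
```

Request:
send_rows(
  increments=[
    [0.03,0.008,0,0,0,0,1],
    [0.04,0.01,0,0,0,0,1],
    [0.03,0.008,0,0,0,0,1],
    [0.02,0.005,0,0,0,0,1],
    [0.005,0.001,0,0,0,0,1],
    [0,0,0,0,0,0,1],
    [0,0,0,0,0,0,1],
  ],
)

```text
time: 7.37
eef_pos: [0.5201, 0.2182, 0.1117]
ee_rot: [0.516, 0.484, -0.434, 0.559]
ft_force: [0.2, 0.5, -3.7]
finger_gap: 0.601
```

```bash
python3 - <<'E'
from plan import *
T,s=tool();print(s["time"],s["eef_pos"].round(4),s["qvel"].round(3),s["ft_force"].round(1));report(T)
shift(T,[.4,-30,40.4])
p,d=snapshot("scene");cv2.imwrite("pics/s5.png",cv2.resize(p[60:270,290:570],None,fx=2.8,fy=2.8,interpolation=cv2.INTER_CUBIC))
E
```

```text
7.3667 [0.5201 0.2182 0.1117] [ 0.003 -0.01  -0.003 -0.001 -0.001  0.001] [ 0.2  0.5 -3.7]
centre [ 14.7 -29.1  40.9] tilt 16.16 yawerr -0.0 roll -0.01 lip [ 46.4 -29.1  -5.8] toe tip [ 43.1 -29.1  -4.9] clip [-13.  -29.1  13.5]
mm-> [0.4, -30, 40.4] tool units [ 0.015 -0.045  0.003]
```

View pics/s5.png

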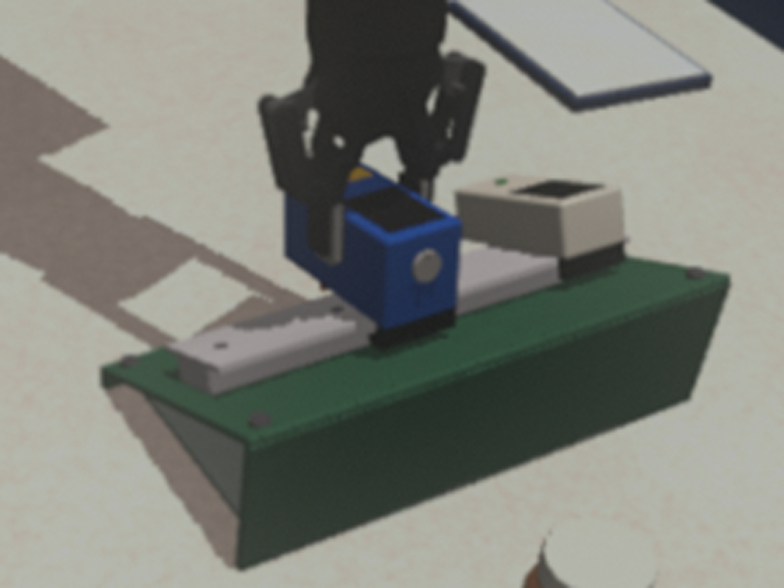

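Request:
send_rows(
  increments=[
    [0.003,-0.008,0,0,0,0,1],
    [0.003,-0.008,0,0,0,0,1],
    [0.003,-0.008,0,0,0,0,1],
    [0.003,-0.008,0,0,0,0,1],
    [0,0,0,0,0,0,1],
  ],
)

```text
time: 7.83
eef_pos: [0.5102, 0.2172, 0.1064]
ee_rot: [0.515, 0.484, -0.434, 0.558]
ft_force: [-0.1, -0.0, -4.5]
finger_gap: 0.601
```

```bash
python3 - <<'E'
from plan import *
T,s=tool();print(s["time"],s["eef_pos"].round(4),s["qvel"].round(3),s["ft_force"].round(1),s["ft_torque"].round(2));report(T)
shift(T,[.4,-30,40.4])
E
```

```text
7.8333 [0.5102 0.2172 0.1064] [-0.002  0.004 -0.014 -0.002  0.001 -0.004] [-0.1 -0.  -4.5] [ 0.03  0.19 -0.01]
centre [  3.4 -29.2  40.3] tilt 16.21 yawerr 0.01 roll -0.03 lip [ 35.2 -29.2  -6.4] toe tip [ 31.8 -29.2  -5.4] clip [-24.3 -29.2  13. ]
mm-> [0.4, -30, 40.4] tool units [ 0.003 -0.01   0.003]
```

Request:
send_rows(
  increments=[
    [0.002,-0.005,0,0,0,0,1],
    [0.002,-0.005,0,0,0,0,1],
    [0,0,0,0,0,0,1],
    [0,0,0,0,0,0,1],
  ],
)

```text
time: 8.17
eef_pos: [0.5084, 0.2171, 0.105]
ee_rot: [0.516, 0.484, -0.434, 0.559]
ft_force: [-0.5, 0.3, -3.7]
finger_gap: 0.599
```

```bash
python3 - <<'E'
from plan import *
T,s=tool();print(s["time"],s["eef_pos"].round(4),s["qvel"].round(3),s["ft_force"].round(1),s["ft_torque"].round(2));report(T)
p,d=snapshot("scene");cv2.imwrite("pics/s6.png",cv2.resize(p[60:270,290:570],None,fx=2.8,fy=2.8,interpolation=cv2.INTER_CUBIC))
E
```

```text
8.1667 [0.5084 0.2171 0.105 ] [-0.001  0.002 -0.004 -0.002 -0.001 -0.001] [-0.5  0.3 -3.7] [-0.05  0.15  0.02]
centre [  1.2 -29.1  39.8] tilt 16.14 yawerr -0.0 roll -0.01 lip [ 33.  -29.1  -6.8] toe tip [ 29.6 -29.1  -5.9] clip [-26.5 -29.1  12.5]
```

View pics/s6.png

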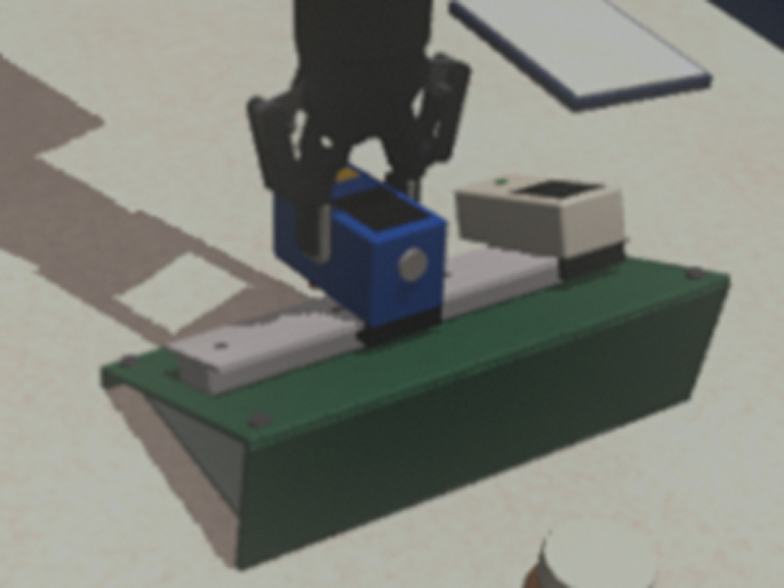

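Request:
send_rows(
  increments=[
    [0.001,-0.005,0,0,0,0,1],
    [0,0,0,0,0,0,1],
    [-0.005,-0.001,0,0,0,0,1],
    [-0.003,-0.001,0,0,0,0,1],
    [0,0,0,0,0,0,1],
  ],
)

```text
time: 8.63
eef_pos: [0.506, 0.2169, 0.1069]
ee_rot: [0.516, 0.484, -0.434, 0.559]
ft_force: [0.2, -0.2, -4.3]
finger_gap: 0.597
```

```bash
python3 - <<'E'
from plan import *
T,s=tool();print(s["time"],s["eef_pos"].round(4),s["qvel"].round(3),s["ft_force"].round(1),s["ft_torque"].round(2));report(T)
E
```

```text
8.6333 [0.506  0.2169 0.1069] [-0.001  0.002  0.001 -0.001 -0.002 -0.002] [ 0.2 -0.2 -4.3] [ 0.01  0.14 -0.03]
centre [ -0.1 -29.1  42.5] tilt 16.14 yawerr -0.0 roll -0.01 lip [ 31.6 -29.1  -4.1] toe tip [ 28.3 -29.1  -3.2] clip [-27.8 -29.1  15.2]
```

Request:
send_rows(
  increments=[
    [-0.004,-0.001,0,0,0,0,1],
    [-0.003,-0.001,0,0,0,0,1],
    [0,0,0,0,0,0,1],
  ],
)

```text
time: 8.88
eef_pos: [0.506, 0.2169, 0.1073]
ee_rot: [0.516, 0.484, -0.433, 0.559]
ft_force: [8.6, 1.1, -18.0]
finger_gap: 0.599
```

```bash
python3 - <<'E'
from plan import *
T,s=tool();print(s["time"],s["eef_pos"].round(4),s["qvel"].round(3),s["ft_force"].round(1),s["ft_torque"].round(2));report(T)
E
```

```text
8.8833 [0.506  0.2169 0.1073] [-0.     0.002 -0.003  0.     0.005 -0.   ] [  8.6   1.1 -18. ] [ 0.14 -0.56  0.03]
centre [  0.  -29.1  42.9] tilt 16.1 yawerr 0.01 roll -0.01 lip [ 31.8 -29.1  -3.7] toe tip [ 28.5 -29.1  -2.8] clip [-27.7 -29.1  15.5]
```

Request:
send_rows(
  increments=[
    [0.007,0.002,0,0,0,0,1],
    [0.006,-0.003,0,0,0,0.048,1],
    [0.006,-0.003,0,0,0,0.048,1],
    [0.005,-0.003,0,0,0,0.048,1],
    [0,0,0,0,0,0,1],
    [0,0,0,0,0,0,1],
  ],
)

```text
time: 9.38
eef_pos: [0.504, 0.2168, 0.1016]
ee_rot: [0.542, 0.454, -0.402, 0.582]
ft_force: [0.3, 1.0, -3.1]
finger_gap: 0.601
```

```bash
python3 - <<'E'
from plan import *
T,s=tool();print(s["time"],s["eef_pos"].round(4),s["qvel"].round(3),s["ft_force"].round(1),s["ft_torque"].round(2));report(T);shift(T,[-4.2,-29,37.7])
p,d=snapshot("scene");cv2.imwrite("pics/s7.png",cv2.resize(p[60:270,290:570],None,fx=2.8,fy=2.8,interpolation=cv2.INTER_CUBIC))
E
```

```text
9.3833 [0.504  0.2168 0.1016] [-0.005  0.008 -0.019  0.006  0.013 -0.   ] [ 0.3  1.  -3.1] [-0.05  0.27  0.02]
centre [ -5.2 -29.1  38.6] tilt 9.71 yawerr 0.01 roll -0.01 lip [ 31.6 -29.1  -4.2] toe tip [ 28.2 -29.1  -3.6] clip [-29.7 -29.1   8.3]
mm-> [-4.2, -29, 37.7] tool units [ 0.002  0.004 -0.   ]
```

View pics/s7.png

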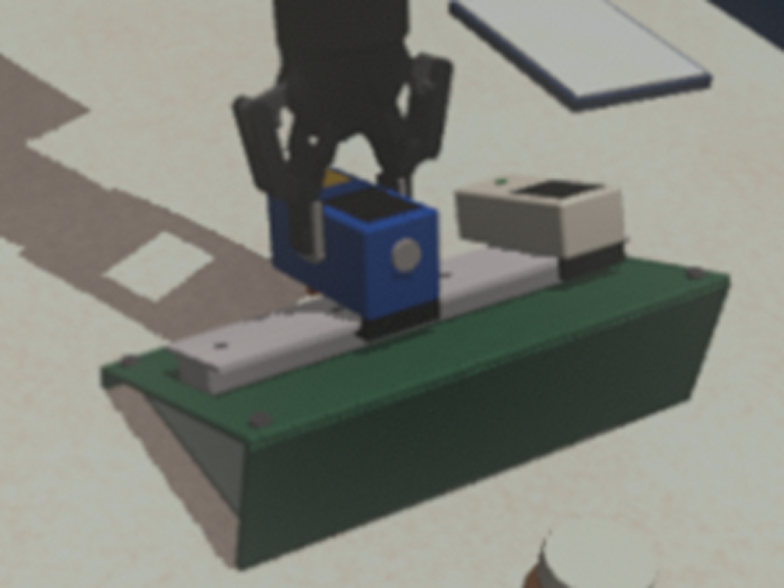

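Request:
send_rows(
  increments=[
    [0,0,0,0,0,0,1],
    [0.001,0,0,0,0,0,0],
    [0,0,0,0,0,0,0],
    [0,0,0,0,0,0,0],
    [0,0,0,0,0,0,0],
    [0,0,0,0,0,0,0],
    [0,0,0,0,0,0,0],
    [0,0,0,0,0,0,0],
    [-0.03,0,0,0,0,0,0],
    [-0.06,0,0,0,0,0,0],
    [-0.08,0,0,0,0,0,0],
    [-0.08,0,0,0,0,0,0],
    [-0.08,0,0,0,0,0,0],
    [-0.04,0,0,0,0,0,0],
    [0,0,0,0,0,0,0],
    [0,0,0,0,0,0,0],
  ],
)

```text
time: 10.77
eef_pos: [0.4749, 0.2141, 0.2088]
ee_rot: [0.543, 0.454, -0.401, 0.582]
ft_force: [0.3, -0.2, -0.6]
finger_gap: 1.001
```

```bash
python3 - <<'E'
from plan import *
T,s=tool();print(s["time"],s["eef_pos"].round(4),s["ft_force"].round(1),T.round(3).tolist())
p,d=snapshot("wrist");cv2.imwrite("pics/w8.png",p);np.savez("w8.npz",p=p,d=d,T=T)
p2,d2=snapshot("scene");cv2.imwrite("pics/s8.png",cv2.resize(p2[60:270,290:570],None,fx=2.8,fy=2.8,interpolation=cv2.INTER_CUBIC))
C=cam("wrist",T);hsv=cv2.cvtColor(p,cv2.COLOR_BGR2HSV)
m=(hsv[...,0]>20)&(hsv[...,0]<35)&(hsv[...,1]>170)
l,st,ce=cv2.connectedComponentsWithStats(m.astype(np.uint8))[1:];i=1+np.argmax(st[1:,4]);P,_=depthpts(l==i,d,C)
c=P.mean(0);n=np.linalg.svd(P-c,full_matrices=False)[2][2];n*=np.sign(n[2]);Ri=np.linalg.inv(RR)
print(st[i],ce[i],"pad",c.round(4),"in rail",((Ri[:3,:3]@c+Ri[:3,3])*1e3).round(1),"tilt",np.degrees(np.arctan2(n@RR[:3,0],n@RR[:3,2])))
b=(hsv[...,0]>105)&(hsv[...,0]<130)&(hsv[...,1]>150)&(hsv[...,2]>40)
E
```

```text
10.7667 [0.4749 0.2141 0.2088] [ 0.3 -0.2 -0.6] [[0.267, 0.959, 0.093, 0.475], [0.025, 0.09, -0.996, 0.214], [-0.963, 0.269, -0.0, 0.209], [0.0, 0.0, 0.0, 1.0]]
[ 285  292   57   36 1954] [313.05987718 309.74564995] pad [0.4577 0.2123 0.1216] in rail [-38.5 -30.4  67.7] tilt 7.2618468814329455
```

View pics/w8.png

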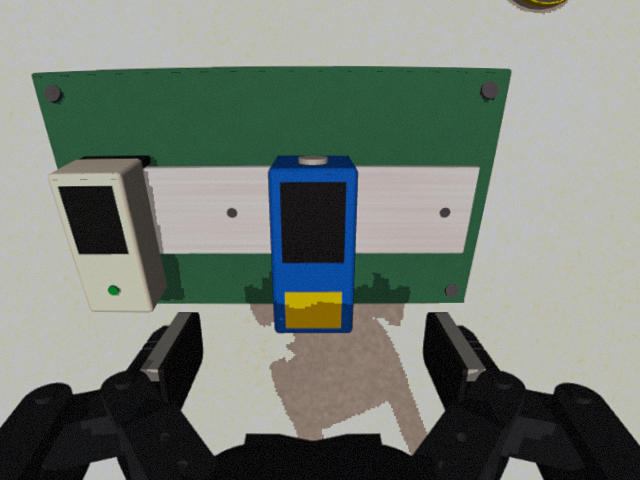

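View pics/s8.png

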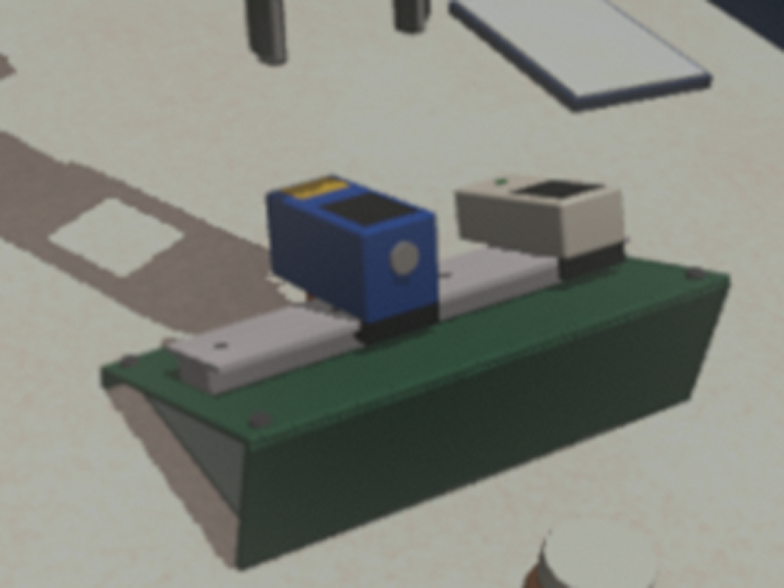

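The module rests hooked at about 7° from flat, with its pad at (313,310). Next I'll close the fingers and work out the approach to the pad.

```bash
python3 - <<'E'
from plan import *
T,s=tool();c=np.array([.4577,.2123,.1216]);q=T[:3,:3].T@(c-T[:3,3]);print("pad in tool mm",q*1e3,"units",q/.3)
E
```

```text
pad in tool mm [ 77.89949134 -38.73237167  -0.18956068] units [ 0.25966497 -0.12910791 -0.00063187]
```

Request:
send_rows(
  increments=[
    [0,-0.04,0,0,0,0,1],
    [0,-0.06,0,0,0,0,1],
    [0,-0.039,0,0,0,0,1],
    [0,0,0,0,0,0,1],
    [0,0,0,0,0,0,1],
    [0,0,0,0,0,0,1],
    [0,0,0,0,0,0,1],
    [0.05,0,0,0,0,0,1],
    [0.08,0,0,0,0,0,1],
    [0.06,0,0,0,0,0,1],
    [0.03,0,0,0,0,0,1],
    [0,0,0,0,0,0,1],
    [0,0,0,0,0,0,1],
  ],
)

```text
time: 11.95
eef_pos: [0.4529, 0.212, 0.1333]
ee_rot: [0.542, 0.454, -0.402, 0.582]
ft_force: [-0.1, 0.5, 0.7]
finger_gap: -0.004
```

```bash
python3 - <<'E'
from plan import *
T,s=tool();c=np.array([.4577,.2123,.1216]);q=T[:3,:3].T@(c-T[:3,3]);print(s["time"],s["finger_gap"],s["ft_force"].round(1),"pad in tool mm",q*1e3,"units",q/.3)
for n in("wrist","scene"):
  p,d=snapshot(n)
  cv2.imwrite(f"pics/{n}9.png",p if n=="wrist" else cv2.resize(p[60:270,290:570],None,fx=2.8,fy=2.8))
E
```

```text
11.95 -0.003542613339568352 [-0.1  0.5  0.7] pad in tool mm [12.54316671  1.50285376  0.11162718] units [0.04181056 0.00500951 0.00037209]
```

View pics/wrist9.png

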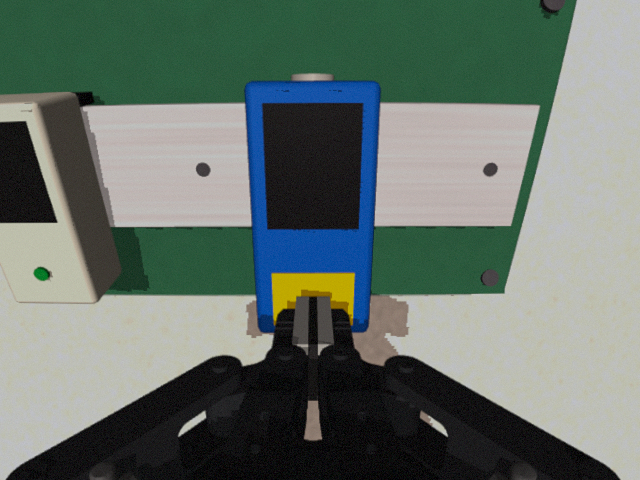

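View pics/scene9.png

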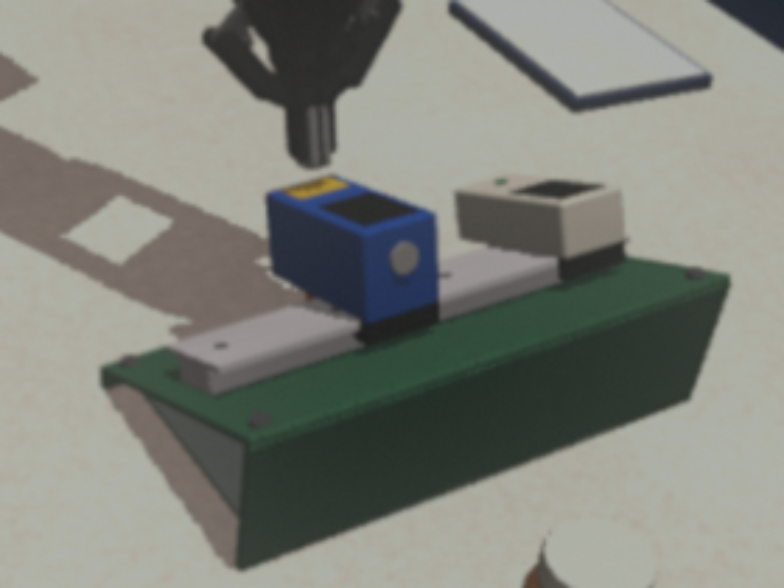

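Request:
send_rows(
  increments=[
    [0.015,0,0,0,0,0,1],
    [0.015,0,0,0,0,0,1],
    [0.008,0,0,0,0,0,1],
    [0.003,0,0,0,0,0,1],
    [0.003,0,0,0,0,0,1],
    [0,0,0,0,0,0,1],
  ],
)

```text
time: 12.55
eef_pos: [0.4559, 0.2122, 0.1203]
ee_rot: [0.542, 0.454, -0.402, 0.582]
ft_force: [0.2, 0.3, 0.5]
finger_gap: -0.0
```

Request:
send_rows(
  increments=[
    [0.004,0,0,0,0,0,1],
    [0.004,0,0,0,0,0,1],
    [0,0,0,0,0,0,1],
  ],
)

```text
time: 12.8
eef_pos: [0.4555, 0.212, 0.118]
ee_rot: [0.542, 0.454, -0.402, 0.582]
ft_force: [-5.0, 0.7, 3.7]
finger_gap: 0.001
```

Request:
send_rows(
  increments=[
    [0.004,0,0,0,0,0,1],
    [0.003,0,0,0,0,0,1],
    [0,0,0,0,0,0,1],
  ],
)

```text
time: 13.05
eef_pos: [0.457, 0.2124, 0.1162]
ee_rot: [0.542, 0.454, -0.401, 0.582]
ft_force: [0.1, -0.1, -0.4]
finger_gap: 0.003
```

Request:
send_rows(
  increments=[
    [0.004,0,0,0,0,0,1],
    [0.003,0,0,0,0,0,1],
    [0,0,0,0,0,0,1],
  ],
)

```text
time: 13.3
eef_pos: [0.4579, 0.2124, 0.1139]
ee_rot: [0.542, 0.454, -0.402, 0.582]
ft_force: [0.0, -0.0, 0.1]
finger_gap: 0.002
```

```bash
python3 - <<'E'
from plan import *
T,s=tool();print(s["time"],s["eef_pos"],s["ft_force"].round(1))
for n in("wrist","scene"):
  p,d=snapshot(n);np.savez(n+"10.npz",p=p,d=d,T=T)
  cv2.imwrite(f"pics/{n}10.png",p if n=="wrist" else cv2.resize(p[60:270,290:570],None,fx=2.8,fy=2.8))
  if n=="wrist":
    C=cam("wrist",T);m=np.zeros((480,640),bool);m[115:225,270:355]=1
    P,_=depthpts(m,d,C);c=P.mean(0);nn=np.linalg.svd(P-c,full_matrices=False)[2][2];nn*=np.sign(nn[2]);Ri=np.linalg.inv(RR)
    print("top",((Ri[:3,:3]@c+Ri[:3,3])*1e3).round(1),"tilt",np.degrees(np.arctan2(nn@RR[:3,0],nn@RR[:3,2])))
E
```

```text
13.3 [0.45785727 0.21238808 0.1138694 ] [ 0.  -0.   0.1]
top [ 20.6 -29.9  59.8] tilt -1.8091268415090138
```

View pics/wrist10.png

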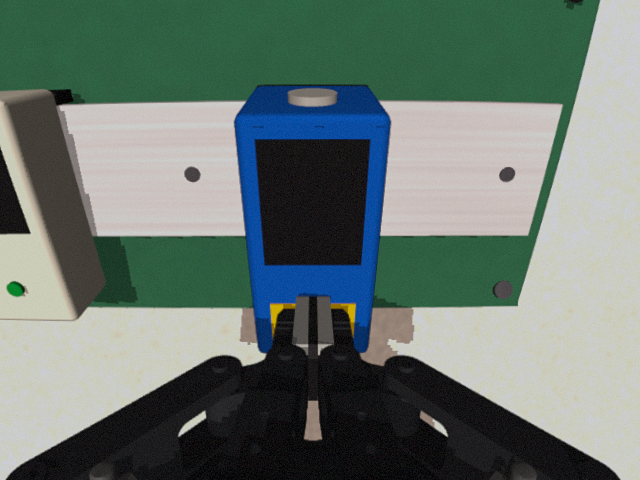

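View pics/scene10.png

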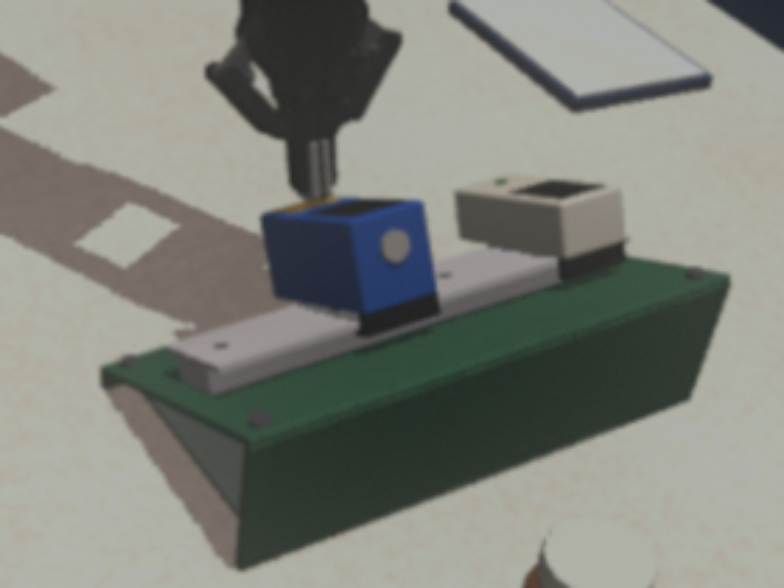

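Request:
send_rows(
  increments=[
    [-0.03,0,0,0,0,0,1],
    [-0.06,0,0,0,0,0,1],
    [-0.08,0,0,0,0,0,1],
    [-0.08,0,0,0,0,0,1],
    [-0.05,0,0,0,0,0,1],
    [0,0,0,0,0,0,1],
    [0,0,0,0,0,0,1],
  ],
)

```text
time: 13.98
eef_pos: [0.4339, 0.2104, 0.202]
ee_rot: [0.543, 0.453, -0.401, 0.582]
ft_force: [-0.1, 0.1, -0.4]
finger_gap: -0.002
```

```bash
cat > chk.py <<'E'
from plan import *
import sys
k=sys.argv[1]
T,s=tool();print(s["time"],s["eef_pos"],s["ft_force"].round(1))
p,d=snapshot("wrist");np.savez(f"w{k}.npz",p=p,d=d,T=T);cv2.imwrite(f"pics/w{k}.png",p)
C=cam("wrist",T);hsv=cv2.cvtColor(p,cv2.COLOR_BGR2HSV);Ri=np.linalg.inv(RR)
def ana(m,nm):
    P,_=depthpts(m,d,C);c=P.mean(0);n=np.linalg.svd(P-c,full_matrices=False)[2][2];n*=np.sign(n[2])
    print(nm,m.sum(),((Ri[:3,:3]@c+Ri[:3,3])*1e3).round(1),"tilt",np.degrees(np.arctan2(n@RR[:3,0],n@RR[:3,2])).round(2))
y=(hsv[...,0]>20)&(hsv[...,0]<35)&(hsv[...,1]>170)
l,st=cv2.connectedComponentsWithStats(y.astype(np.uint8))[1:3];i=1+np.argmax(st[1:,4]);ana(cv2.erode((l==i).astype(np.uint8),np.ones((3,3)))>0,"pad")
b=hsv[...,2]<60;b[:,:240]=0;b[:,400:]=0;b[300:]=0
l,st=cv2.connectedComponentsWithStats(b.astype(np.uint8))[1:3];i=1+np.argmax(st[1:,4]);print(st[i]);ana(cv2.erode((l==i).astype(np.uint8),np.ones((5,5)))>0,"display")
p2,d2=snapshot("scene");cv2.imwrite(f"pics/s{k}.png",cv2.resize(p2[60:270,290:570],None,fx=2.8,fy=2.8))
E
python3 chk.py 11
```

```text
13.9833 [0.43394292 0.21041619 0.20195229] [-0.1  0.1 -0.4]
pad 1562 [-50.8 -30.2  56.1] tilt -3.63
[ 280  130   67   80 5153]
display 4576 [  8.2 -30.1  59.4] tilt -3.15
```

View pics/w11.png

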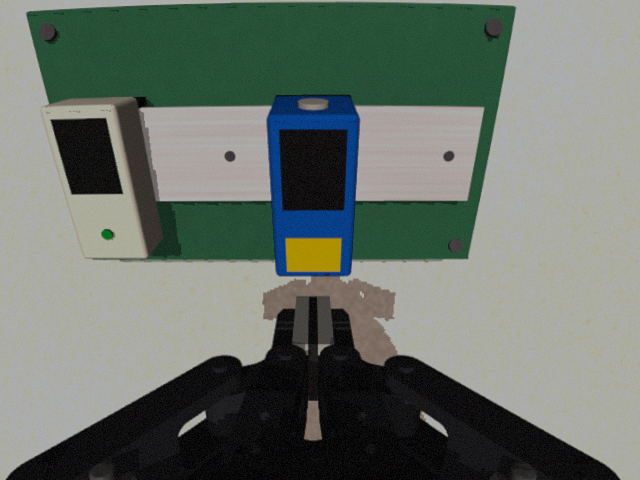

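View pics/s11.png

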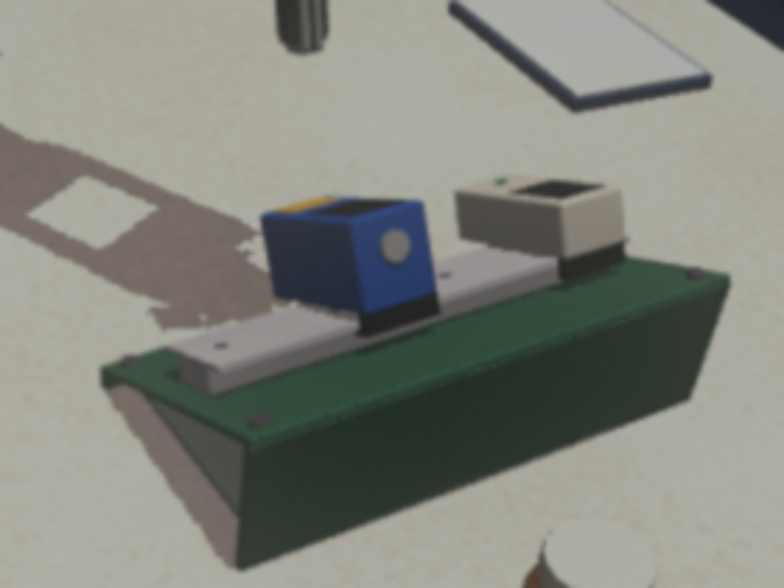

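The foot is down, but the module rests about 3.4° the other way, with its lip end riding high. The lip leg is probably held by friction on the rail's edge. I'll press the lip end down gently.

```bash
python3 - <<'E'
from plan import *
T,s=tool()
for t in([22,-30,74],[22,-30,60.5]):
    w=RR[:3,:3]@(np.array(t)/1e3)+RR[:3,3];print(t,(T[:3,:3].T@(w-T[:3,3])/.3).round(3))
E
```

```text
[22, -30, 74] [ 0.219  0.205 -0.002]
[22, -30, 60.5] [ 0.263  0.212 -0.002]
```

Request:
send_rows(
  increments=[
    [0,0.05,0,0,0,0,1],
    [0,0.08,0,0,0,0,1],
    [0,0.06,0,0,0,0,1],
    [0.06,0.018,0,0,0,0,1],
    [0.08,0,0,0,0,0,1],
    [0.06,0,0,0,0,0,1],
    [0.019,0,0,0,0,0,1],
    [0.02,0.002,0,0,0,0,1],
    [0.015,0,0,0,0,0,1],
    [0,0,0,0,0,0,1],
    [0,0,0,0,0,0,1],
  ],
)

```text
time: 15.0
eef_pos: [0.5147, 0.2179, 0.1447]
ee_rot: [0.542, 0.454, -0.401, 0.582]
ft_force: [0.4, 0.4, 0.4]
finger_gap: -0.0
```

```bash
python3 - <<'E'
from plan import *
T,s=tool();Ri=np.linalg.inv(RR);print(((Ri@T)[:3,3]*1e3).round(1),(T[:3,0]@RR[:3,:3]).round(3))
p,d=snapshot("scene");cv2.imwrite("pics/s12.png",cv2.resize(p[60:270,290:570],None,fx=2.8,fy=2.8))
E
```

```text
[ 23.2 -30.2  64.2] [-0.167  0.    -0.986]
```

View pics/s12.png

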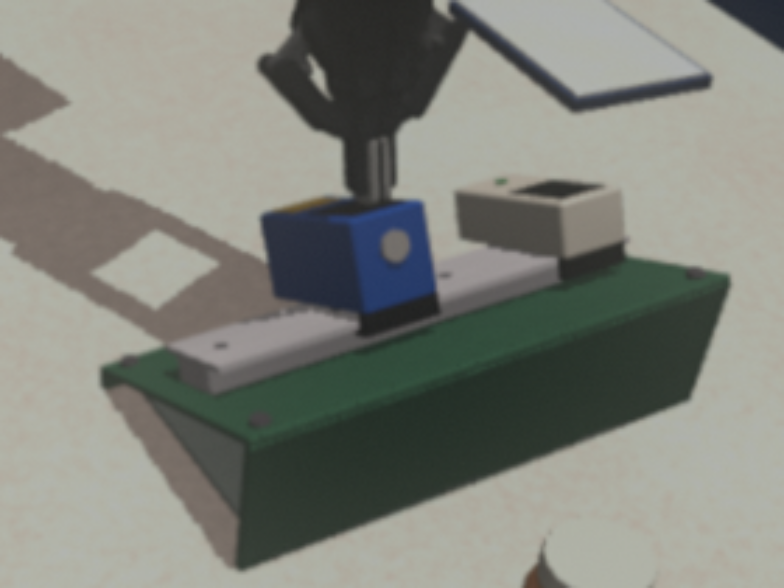

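Request:
send_rows(
  increments=[
    [0.008,0,0,0,0,0,1],
    [0.005,0,0,0,0,0,1],
    [0.003,0,0,0,0,0,1],
    [0,0,0,0,0,0,1],
  ],
)

```text
time: 15.38
eef_pos: [0.5168, 0.2182, 0.1408]
ee_rot: [0.543, 0.453, -0.4, 0.583]
ft_force: [0.1, -0.3, 4.7]
finger_gap: -0.003
```

Request:
send_rows(
  increments=[
    [0.003,0,0,0,0,0,1],
    [0.003,0,0,0,0,0,1],
    [0,0,0,0,0,0,1],
  ],
)

```text
time: 15.63
eef_pos: [0.5182, 0.2185, 0.1401]
ee_rot: [0.544, 0.453, -0.399, 0.583]
ft_force: [2.2, -1.2, 8.6]
finger_gap: -0.002
```

Request:
send_rows(
  increments=[
    [0.003,0,0,0,0,0,1],
    [0.003,0,0,0,0,0,1],
    [0,0,0,0,0,0,1],
  ],
)

```text
time: 15.88
eef_pos: [0.5198, 0.2188, 0.1393]
ee_rot: [0.544, 0.452, -0.398, 0.584]
ft_force: [2.2, -2.1, 10.7]
finger_gap: 0.001
```

```bash
python3 chk.py 13; python3 -c "
from plan import *
T,s=tool();print((np.linalg.inv(RR)@T)[:3,3]*1e3,s['ft_force'])"
```

```text
15.8833 [0.51980252 0.21875745 0.13929915] [ 2.2 -2.1 10.7]
pad 332 [-46.5 -29.6  56.7] tilt -1.02
[264 215  99  12 844]
display 392 [ 40.8 -28.8  -7.2] tilt 92.13
[ 25.5769783 -29.7597032  57.1376976] [ 1.95573205 -1.66553438 10.70930587]
```

View pics/w13.png

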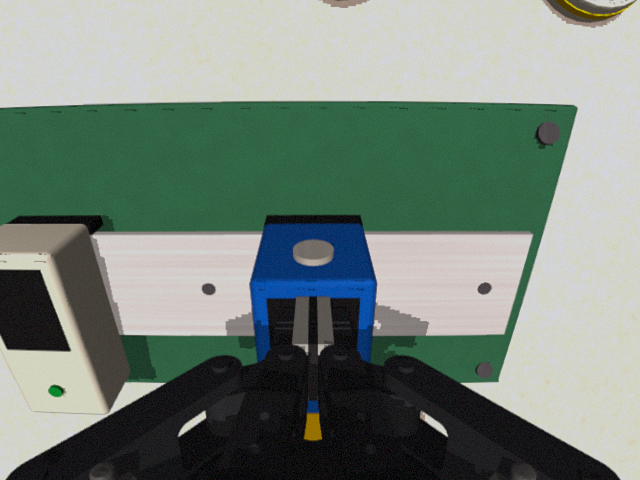

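View pics/s13.png

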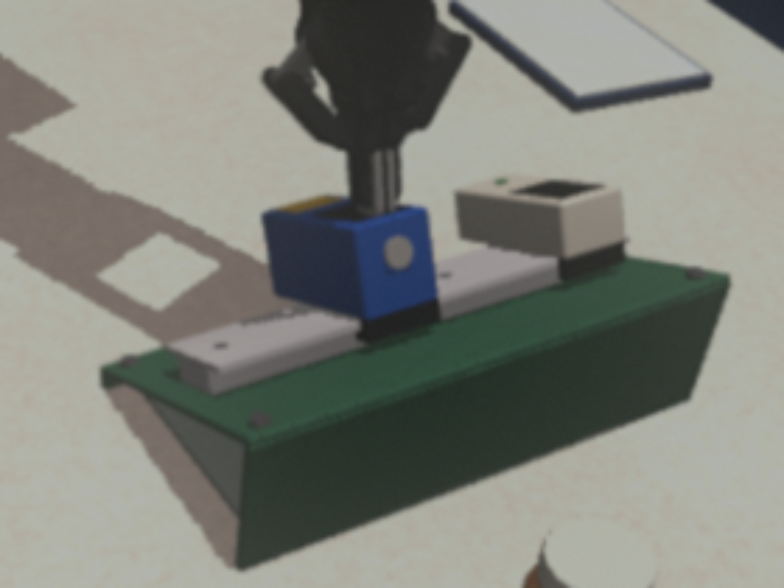

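Request:
send_rows(
  increments=[
    [0.002,0,0,0,0,0,1],
    [0,0,0,0,0,0,1],
    [-0.02,0,0,0,0,0,1],
    [-0.06,0,0,0,0,0,1],
    [-0.08,-0.05,0,0,0,0,1],
    [-0.08,-0.1,0,0,0,0,1],
    [-0.06,-0.07,0,0,0,0,1],
    [0,0,0,0,0,0,1],
    [0,0,0,0,0,0,1],
  ],
)

```text
time: 16.73
eef_pos: [0.4286, 0.2098, 0.2052]
ee_rot: [0.542, 0.454, -0.401, 0.582]
ft_force: [-0.2, 0.9, -0.1]
finger_gap: -0.003
```

```bash
python3 chk.py 14
```

```text
16.7333 [0.42864238 0.20977585 0.20520192] [-0.2  0.9 -0.1]
pad 1666 [-47.7 -30.3  56.9] tilt -0.39
[ 280  114   66   82 5181]
display 4586 [ 11.3 -30.   56.9] tilt 0.13
```

View pics/w14.png

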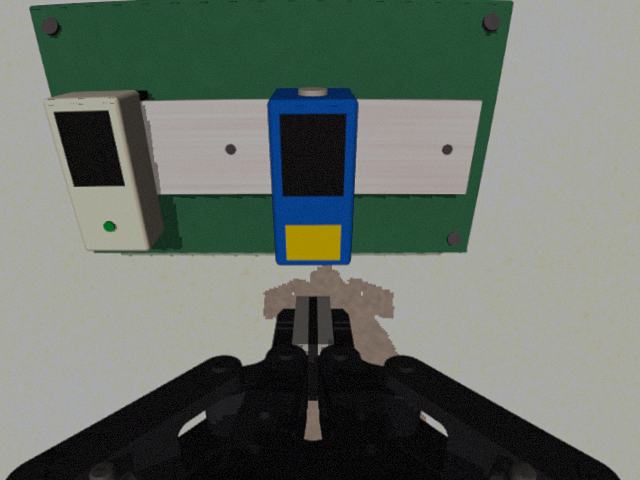

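View pics/s14.png

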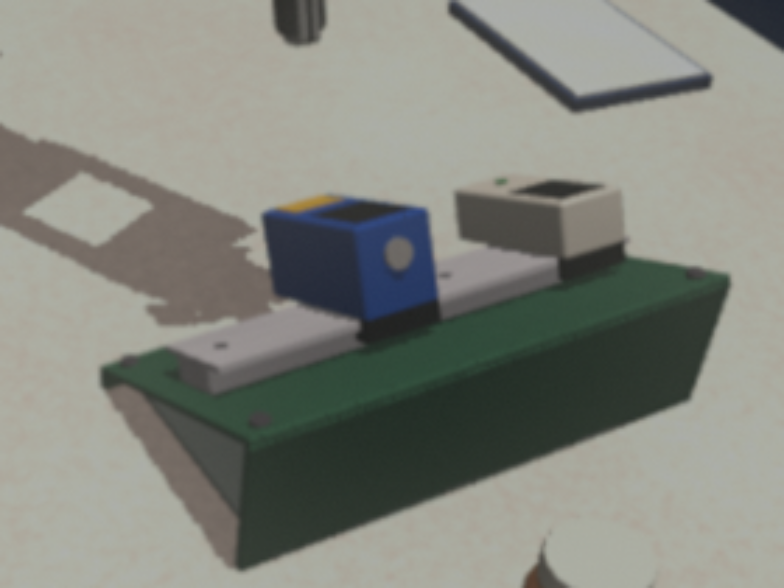

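Request:
send_rows(
  increments=[
    [-0.05,0,0,0,0,0,0.5],
    [-0.05,0,0,0,0,0,0.5],
    [0,0,0,0,0,0,0.5],
    [0,0,0,0,0,0,0.5],
    [0,0,0,0,0,0,0.5],
    [0,0,0,0,0,0,0.5],
    [0,0,0,0,0,0,0.5],
    [0,0,0,0,0,0,0.5],
  ],
)

```text
time: 17.5
eef_pos: [0.4216, 0.2089, 0.2328]
ee_rot: [0.542, 0.454, -0.402, 0.582]
ft_force: [0.2, 0.7, 0.5]
finger_gap: 0.499
```

```bash
python3 chk.py 15; python3 -c "
from h import *
a=np.load('scene0.npz')['p'];b,_=snapshot('scene');D=cv2.absdiff(a,b).max(2)
for n,(x,y,w,h) in dict(jar=(465,240,65,75),cart=(340,305,75,70),carton=(150,335,105,95)).items(): print(n,(D[y:y+h,x:x+w]>40).mean())"
```

```text
17.5 [0.42157475 0.20894359 0.23284954] [0.2 0.7 0.5]
pad 1350 [-47.5 -30.1  56.9] tilt -0.11
[ 283  114   59   74 4135]
display 3608 [ 11.  -30.   56.9] tilt 0.14
jar 0.0
cart 0.0
carton 0.0
```

```bash
python3 -c "
from plant import workorder
print(workorder.job_done())"
```

```text
the job is handed in; nothing more can be done
None
```

I mounted the blue module on the free length of the rail at about y = -30 mm, let go of it and handed the job in at about 17.7 s. No verdict was reported.

**How it went:**
- **Hooking:** I hooked the lip under the upper edge with the module tilted 16° from the rail. Lifting it slightly met an 18 N reaction, which confirmed the toe was under the rail. I then lowered it to about 10° and released it, and it rested at about 7°.
- **Snapping the clip:** I pressed the yellow pad with the closed fingers. The module first came to rest tipped about 3.4° the other way, with its lip end high. A press of about 11 N on the lip end of its top face set it flat.

**Last checks, with the arm clear:**
- **Seating:** tilt was between -0.1° and 0.1°. The top face measured 56.9 mm above the rail against the expected 56, and the lift test had shown my heights reading about 1 mm high.
- **Stability:** nothing moved between the last two looks.
- **Other objects:** the jar, cartridge and carton are unchanged in the scene picture.

**Not confirmed or in disagreement:**
- **Clip:** I never saw it directly. That it snapped is inferred from the module sitting flat and staying flat. While pressing the pad I read only about 6 N at the ends of the moves, not the expected 15 N.
- **Pad position:** the pad appeared about 37 mm from the box's centre in the pictures, where 42 mm was stated.
- **Cameras:** the scene and top cameras disagreed by about 7 mm, so I used the wrist camera for positions.

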